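Crank the padding clamp shut on a note pad

TASK

Take the loose crank out of its wooden stand, feel its socket gently down over the hex drive hidden in the blue gearbox's well until it is fully home, then wind it clockwise until the jaw holds the paper pad snug against the fence, without ramming the drive or crushing the pad. Move the jaw with the crank only, leave the crank on the drive, and do not disturb the bottle, mug and calculator.

Things in the scene. Friction and masses are not known exactly. Their poses are not given: they have to be found in the camera images.
- crank: Loose steel crank, 0.28 to 0.52 kg, upright in its stand. Origin: centre of the socket's underside; z up its axis, x along the arm to the red knob. Hex socket z 0 to 32 mm, open below: 25.6 mm across flats inside, flats facing +x and every 60 degrees, 42 mm over outer corners. Shank 28 mm wide to z 60. Flat arm z 60 to 68, 20 mm wide, x -18 to 90. Hub and knob rise from it to z 110.
- hub (a point): Grip height on the crank's black hub, on the crank's axis 98 mm above its origin; crank axes. The hub is 26 mm along x and 16 mm along y, z 68 to 110: pinch it across y. Set down over the drive, a misaligned socket stops on the hex's corners 18 mm above the well floor; brought into line it drops home, with about 7 degrees of play either way.
- knob (a point): Grip height on the crank's red knob, 98 mm above the origin and 80 mm out along the arm; crank axes. The knob is round and upright, 18 mm in diameter, z 68 to 110, fixed to the arm.
- holder: Fixed light wooden stand 80 x 80 mm, 34 mm high, with a round hole 46 mm wide; origin at its underside centre; the crank stands on the hole's floor 8 mm above the table.
- press: Fixed desktop padding clamp; origin on the table, z up. Grey bed 200 mm (x) by 350 mm (y -210 to 140), top at z 30. Blue gearbox 90 x 85 mm, top at z 74, centred at y -165, with the well in its top. Aluminium jaw, 170 mm long in x, 16 thick, top at z 75, travels along +y to the fence. Turning the drive clockwise seen from above closes it, 16 mm per radian.
- well (a point): Floor centre of the gearbox's round well, 52 mm wide, 34 mm deep; press axes. The crank is home when its origin is at this height. In it stands the hex drive, 24 mm across flats and tall, never measured: 3 to 3.5 mm to some side of the centre it turns about, flats facing any way. Its top 6 mm are a round tapered nose, 14 mm wide at the top, that centres a socket if it yields.
- jaw (a joint): Jaw travel in m, 0 at the start, growing as it closes; 18 to 34 mm clamp the pad, depending on the fence. The drive's friction is 0.25 N m (3 N at the knob, up to 8 N with rubbing); it stays where it is left, holding about 15 N of clamping.
- jaw_face (a point): Middle of the jaw's clamping face; axes as the press, +y towards the fence.
- fence: Fixed aluminium fence 170 mm long in x, 44 mm high, on the bed; origin at the foot of its clamping face, in the middle; axes as the press (the pad lies on its -y side).
- pad: Loose paper pad, green cover, 150 mm (x) by 80 mm (y) by 35 mm, about 0.4 kg, on the bed between jaw and fence; origin at its underside centre. The jaw pushes it along. Once it is clamped the crank stiffens: each 10 N of clamping adds 0.16 N m, 2 N or more at the knob; 20 to 30 N is snug, far more crushes it.
- bottle: Bystander: plastic water bottle, 64 mm in diameter, 200 mm high; origin at its underside.
- mug: Bystander: blue mug, 80 mm in diameter, 90 mm high; origin at its underside.
- calculator: Bystander: black calculator 85 x 150 x 16 mm lying flat; origin at its underside.
Mind the look-alikes: they are no part of the job. What is shaped like the crank but purple is not meant.

How it is judged (in metres and radians):
On the way, in this order (a step that is already met when the one before it is completed fails the run):
1. the crank stands fully home on the hidden drive, before the jaw has closed (horizontal distance between crank and well below 0.008 m and z of crank in the frame of well below 0.004 m and angle between crank's own z axis and vertical below 0.12 rad and value of joint jaw below 0.012 m), for 0.2 s.
2. wound with the crank, the jaw presses the pad against the fence (contact force between pad and fence above 4 N and value of joint jaw above 0.012 m and angle between pad's own z axis and vertical below 0.06 rad and horizontal distance between crank and well below 0.008 m and z of crank in the frame of well below 0.004 m and angle between crank's own z axis and vertical below 0.12 rad), for 0.2 s.
At the end, for the whole second after the job is handed in: The pad lies flat, clamped between jaw and fence with more than 4 N on the fence, jaw closed by more than 12 mm; the crank is at rest and still fully home on the drive: within 8 mm of the well's centre, its underside less than 4 mm above the well floor, upright within 0.12 rad (all of step 2 and linear speed of each of crank, pad below 0.02 m/s); the robot touches nothing.
It fails at once if the pad is crushed: more than 80 N between pad and fence (contact force between pad and fence above 80 N).
It fails at once if the crank, not yet home, is rammed onto the drive or gearbox: more than 35 N (contact force between crank and press above 35 N and z of crank in the frame of well above 0.004 m).
It fails at once if the jaw or clamp is pushed by the robot itself: more than 12 N (contact force between any of the fingers, the arm and press above 12 N).
It fails at once if the bottle, mug or calculator is shifted by more than 30 mm or tipped (distance of any of bottle, mug, calculator from where it was at the start of the episode above 0.03 m or angle between any of bottle, mug, calculator's own z axis and vertical above 0.5 rad).
It also fails if it takes over 72 s, if anything falls off the work surface, if the arm or the gripper's body presses on something with over 40 N, if the wrist force passes 120 N, or if a joint passes its speed limit or range.

ROBOT

A 6-joint arm with a two-finger parallel gripper is mounted at the origin on the work surface. World frame = base frame: x ahead of the robot, y to its left, z up, the work surface at z = 0. Lengths are in m, angles in degrees, forces in N, time in s.
With the tool pointing down it reaches from about 0.35 to 0.875 m from the base axis. Payload 4.2 kg.
Tool frame: the origin (TCP) lies where the fingers leave the gripper's body, on its centre line; the fingertips stand 70 mm ahead of it and the grasp point (between the pads) lies 51 mm ahead of it; z points along the fingers, y is the direction in which the jaws open and shut (so a half turn about z gives the same grasp; the last joint's range is limited). The gripper opens to 87 mm and grips with 3 to 60 N. Pads are 19 mm wide; open, the fingers measure 117 mm over their backs; the gripper's body (75 mm by 190 mm) begins 51 mm behind the grasp point.
Start: joints at [91.536, 22.042, 0.453, 0, -68.411, -14.817], TCP at [0.144, 0.608, 0.292] pointing down, gripper open.
Joint ranges: [-179.83, 179.83], [-69.29, 118.12], [-61.27, 80.66], [-181.25, 117.63], [-171.15, -9.14], [-177.46, 177.46]. Speed limits (degrees/s): [159.86, 159.86, 180, 180, 180, 180].

INTERFACE

Orientations are given as a 3x3 rotation matrix whose columns are the frame's x, y, z axes.
In Python, from station import sense, capture, camera_model, finish_job gives the robot as it stands.
- The arm moves only by the shell command python3 -m inch 'ROWS'. ROWS is JSON, a list of rows, each an object with "hand": the closure, from 0 (fully open) to 1 (shut); "slide": the shift along the world's x, y, z in cm, a list of three; "yaw": the turn about the world's z in rad. A call has 1 to 10 rows; each row is the pose to reach, as a shift and turn from the pose commanded when the call began; what a row does not reach only later rows make up. A row lasts 1/8 s, in which the tool goes at most 62.5 mm and 10.7 degrees, less where a joint would pass 70% of its speed; a pose out of reach is approached as far as the arm can. A call with a gripper value outside its range is refused whole. The fingers move at their own pace and stop on an object; the grip force is fixed at half the most. Time passes only in rows, so rows that repeat a pose let the fingers close. It gives the time, the measured TCP pose, the force and the opening at its end, in the units of the state.
- sense(): the state, without advancing time (a new reading comes with each control period).
- capture(name): name is "scene" or "side" or "wrist"; returns the picture (420x560x3 uint8, blue, green, red); there is no depth.
- camera_model(name): a dict with "mtx" (3x3 intrinsics, pixels), "xyz" and "orientation" of the camera in the world; the wrist camera has in their place "tool_from_camera" (4x4, takes a point from camera to tool coordinates, whose origin is the TCP and whose axes are the flange's). Camera axes: x right, y up, looking along -z (the intrinsics and any distortion apply to the point x, -y, -z); pixel columns grow to the right and rows downward; lengths in m; the calibration is good to about 2 mm. A picture is of the moment at which its call begins: read the wrist's pose just before it. camera_model takes no time and is no camera call.
- finish_job(): hands the job in, once; it reports no verdict.
The state is a dict: "time_s": time; "joints": joint angles; "joint_velocities": joint speeds; "effort": joint torques, N m; "tcp_pos": TCP position; "ee_rot": TCP orientation; "wrist_force": force on the tool from outside, world axes, zero at the start; "moment": the same for the moment, N m; "gripper_width": opening from 0.0 (shut) to 1.0 (fully open).
Only numpy, scipy, OpenCV 4.12 (cv2) and the standard library are available. Lean on these libraries where they do the work, as an engineer would, in place of code of your own. Each camera call takes 0.05 s, during which the arm holds its last target. There are 200 camera calls.

## Working session

There is one attempt and no reset: what is moved stays moved. The work goes in short steps, Python scripts to look and compute and a shell command to move; the robot and the scene stay as the last step left them, time stands still between calls to the robot, and variables do not carry over. Pictures are saved under pics/ and viewed, about 8 in all and at most 12, crops included, and the job is handed in when it is done.

```bash
ls; mkdir -p pics; cat > h.py <<'E'
import numpy as np, cv2
from station import sense, capture, camera_model
def pose(name,s=None):
    m=camera_model(name)
    if 'tool_from_camera' in m:
        T=np.array(m['tool_from_camera']); R=np.array(s['ee_rot']); p=np.array(s['tcp_pos'])
        return np.array(m['mtx']),R@T[:3,:3],R@T[:3,3]+p,m
    return np.array(m['mtx']),np.array(m['orientation']),np.array(m['xyz']),m
def ray(P,uv,z):
    K,R,c,m=P
    d=np.array(m.get('distortion',m.get('dist',np.zeros(5))),float)
    q=cv2.undistortPoints(np.array([[uv]],float),K,d)[0,0]
    v=R@np.array([q[0],-q[1],-1]); return c+v*(z-c[2])/v[2]
def proj(P,X):
    K,R,c,m=P
    q=R.T@(np.array(X)-c); u=K@np.array([q[0],-q[1],-q[2]]); return u[:2]/u[2]
E
python3 - <<'E'
from h import *
s=sense(); print(s)
for n in ['scene','side','wrist']: print(n,camera_model(n))
a=capture('scene');b=capture('side');c=capture('wrist')
for n,i in zip('abc',(a,b,c)): cv2.imwrite(f'pics/{n}0.png',i)
cv2.imwrite('pics/all0.png',np.vstack([np.hstack([cv2.resize(a,(400,300)),cv2.resize(b,(400,300))]),np.hstack([cv2.resize(c,(400,300)),np.zeros((300,400,3),np.uint8)])]))
E
```

```text
pics
{'time_s': 0.0, 'joints': array([ 9.15348435e+01,  2.20903639e+01,  3.79163338e-01, -2.62485822e-02,
       -6.84123608e+01, -1.48176205e+01]), 'joint_velocities': array([ 0.02353114, -0.00091174,  0.00029951,  0.0634704 , -0.03879551,
       -0.08346515]), 'effort': array([ 6.76118143e-04, -3.90665102e+01,  1.87405801e+01,  4.21983048e+00,
        1.09997435e-02, -1.98203306e-04]), 'tcp_pos': array([0.14346963, 0.60784191, 0.29116652]), 'ee_rot': array([[ 9.73209161e-01, -2.29921277e-01, -3.68074628e-04],
       [-2.29921529e-01, -9.73206758e-01, -2.16715203e-03],
       [ 1.40061646e-04,  2.19372049e-03, -9.99997584e-01]]), 'wrist_force': array([ 0.32372629, -0.10175237, -1.09632097]), 'moment': array([-0.03423819, -0.05259599, -0.00773759]), 'gripper_width': 1.002725140594953}
scene {'mtx': array([[541.14832043,   0.        , 272.54783883],
       [  0.        , 541.14832043, 209.74156527],
       [  0.        ,   0.        ,   1.        ]]), 'xyz': array([1.03978554, 0.57024846, 1.26779967]), 'orientation': array([[-0.77172665, -0.53618735,  0.34196651],
       [ 0.63571356,
[... 292 characters left out ...]
29273]), 'orientation': array([[ 0.94456594,  0.22485083, -0.23924315],
       [-0.32783662,  0.68552767, -0.65005766],
       [ 0.0178418 ,  0.69245499,  0.72124043]])}
wrist {'mtx': array([[357.75345574,   0.        , 280.73096647],
       [  0.        , 357.75345574, 211.49495752],
       [  0.        ,   0.        ,   1.        ]]), 'tool_from_camera': array([[-1.09053878e-04,  9.52260516e-01,  3.05286584e-01,
         8.47817349e-02],
       [ 9.99999937e-01,  7.99052934e-07,  3.54725593e-04,
        -8.34393913e-04],
       [ 3.37547236e-04,  3.05286603e-01, -9.52260456e-01,
        -9.27030880e-02],
       [ 0.00000000e+00,  0.00000000e+00,  0.00000000e+00,
         1.00000000e+00]])}
```

View pics/a0.png

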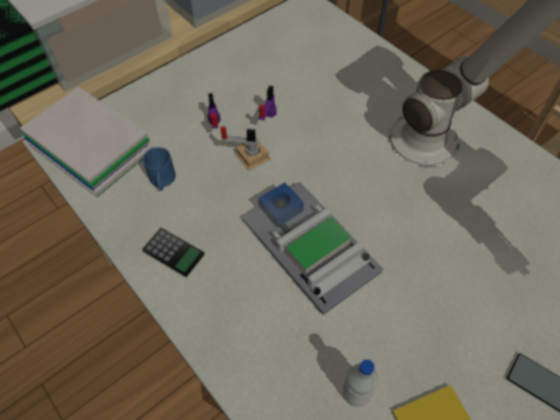

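View pics/c0.png

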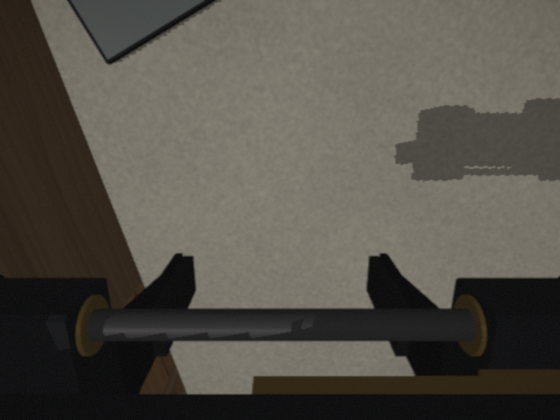

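The scene picture shows three crank-like things: a purple one at (213,115), another purple one at (270,103), and the steel one in the wooden stand at (251,148) with its red knob at (224,131). By the description I choose the steel one. The gearbox is at (282,203), the pad at (318,243), the mug at (159,168), the calculator at (173,251) and the bottle at (360,383). The wrist picture shows only table and the phone. Next is a close crop of my choice.

```bash
python3 - <<'E'
from h import *
P=pose('scene')
for n,uv,z in [('hub top',(251,132),.118),('knobtop',(223,127),.118),('holder top',(252,153),.034),('well',(282,202),.074),('mug',(160,155),.09),('p1',(213,115),.05),('p2',(270,103),.05),('bed corner',(324,308),.0),('bed r',(380,268),.03),('bed l',(243,214),.03),('bed t',(299,184),.03)]: print(n,ray(P,uv,z).round(3))
a=cv2.imread('pics/a0.png')[80:320,190:390]; cv2.imwrite('pics/a1.png',cv2.resize(a,None,fx=2.5,fy=2.5,interpolation=2))
b=cv2.imread('pics/b0.png')
h=np.array([ray(P,(252,153),.034)])[0]; Q=pose('side'); print(proj(Q,h),proj(Q,ray(P,(282,202),.074)))
E
```

```text
hub top [ 0.445 -0.279  0.118]
knobtop [ 0.494 -0.346  0.118]
holder top [ 0.451 -0.274  0.034]
well [ 0.514 -0.062  0.074]
mug [ 0.68  -0.398  0.09 ]
p1 [ 0.456 -0.46   0.05 ]
p2 [ 0.29  -0.385  0.05 ]
bed corner [0.608 0.214 0.   ]
bed r [0.435 0.234 0.03 ]
bed l [ 0.601 -0.123  0.03 ]
bed t [ 0.417 -0.101  0.03 ]
[270.20399979 296.93319043] [267.28357891 223.35289527]
```

View pics/a1.png

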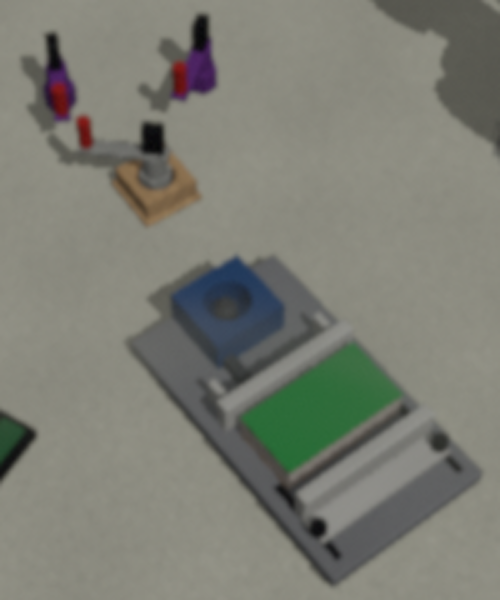

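The crop confirms the choice: steel shank, black hub at full-picture (251,130) and red knob at (223,128), standing in the wooden stand. Hub to knob measures 83 mm against the 80 mm given, and the arm points at about -54°. Moving above it.

```bash
python3 -m inch '[{"hand":0,"slide":[28,-30,4],"yaw":0},{"hand":0,"slide":[28,-30,4],"yaw":0},{"hand":0,"slide":[28,-30,4],"yaw":0},{"hand":0,"slide":[28,-30,4],"yaw":-0.2},{"hand":0,"slide":[28,-30,4],"yaw":-0.4},{"hand":0,"slide":[28,-30,4],"yaw":-0.6},{"hand":0,"slide":[28,-30,4],"yaw":-0.71},{"hand":0,"slide":[30,-60,2],"yaw":-0.71},{"hand":0,"slide":[30,-60,2],"yaw":-0.71},{"hand":0,"slide":[30,-60,2],"yaw":-0.71}]' && python3 -m inch '[{"hand":0,"slide":[0,-40,-3],"yaw":0},{"hand":0,"slide":[0,-40,-3],"yaw":0},{"hand":0,"slide":[0,-40,-3],"yaw":0},{"hand":0,"slide":[0,-40,-3],"yaw":0},{"hand":0,"slide":[0,-40,-3],"yaw":0},{"hand":0,"slide":[0,-40,-3],"yaw":0},{"hand":0,"slide":[0,-40,-3],"yaw":0},{"hand":0,"slide":[0,-40,-3],"yaw":0}]'
python3 -c "
from h import *
s=sense();print(s['time_s'],s['tcp_pos'],s['joints'].round(1),s['wrist_force'])
cv2.imwrite('pics/c1.png',capture('wrist'))
P=pose('wrist',s);print(proj(P,(.445,-.279,.118)),proj(P,(.494,-.346,.118)))"
```

```text
time_s: 1.4
tcp_pos: [0.4357, 0.1197, 0.3196]
ee_rot: [[0.589, -0.808, -0.0], [-0.808, -0.589, -0.0], [-0.0, 0.0, -1.0]]
wrist_force: [0.8, -0.0, 0.2]
gripper_width: 1.0
time_s: 2.4
tcp_pos: [0.4354, -0.2799, 0.2888]
ee_rot: [[0.585, -0.811, -0.002], [-0.811, -0.585, 0.001], [-0.002, 0.001, -1.0]]
wrist_force: [-0.1, -0.0, -0.2]
gripper_width: 1.001
2.4 [ 0.43542983 -0.27989078  0.28884794] [-14.8  11.8 -14.7  -0.  -63.6  50.6] [-0.10356663 -0.03113016 -0.15521465]
[270.91435258 204.64583312] [269.17505166  90.72065225]
```

View pics/c1.png

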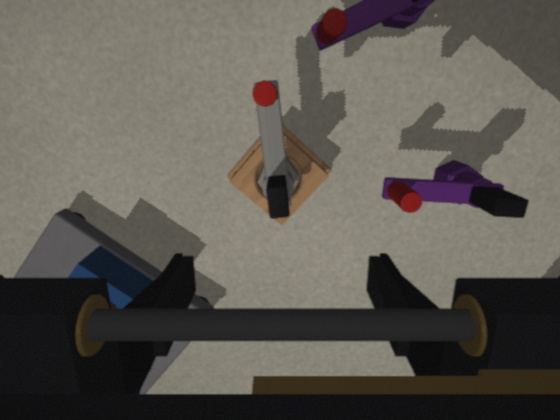

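The wrist picture shows the steel crank below the fingers: red knob top at (264,92), black hub at (279,198), stand at (279,175). The purple ones are at (440,190) and (370,20).

```bash
python3 - <<'E'
from h import *
s=sense();s['tcp_pos']=np.array([0.43542983,-0.27989078,0.28884794])
P=pose('wrist',s)
im=cv2.imread('pics/c1.png');hsv=cv2.cvtColor(im,cv2.COLOR_BGR2HSV)
m=((hsv[...,0]<8)|(hsv[...,0]>172))&(hsv[...,1]>150); m[:,300:]=0
n,l,st,ce=cv2.connectedComponentsWithStats(m.astype(np.uint8)); i=1+st[1:,4].argmax(); print(ce[i],st[i])
k=ray(P,(ce[i][0],ce[i][1]-1),.118)
d=(im.max(2)<45); d[:, :250]=0; d[:,310:]=0; d[:165]=0; d[235:]=0
n,l,st,ce=cv2.connectedComponentsWithStats(d.astype(np.uint8)); j=1+st[1:,4].argmax(); print(ce[j],st[j])
for r in range(174,222,4): print(r,np.where(l[r]==j)[0][[0,-1]] if (l[r]==j).any() else '', im[r,278])
h=ray(P,(279,200),.118); print(k,h,h-k,np.linalg.norm((h-k)),np.degrees(np.arctan2(*(k-h)[1::-1])))
st=ray(P,(279,183),.034); print('stand',st)
E
```

```text
[264.67532468  93.12987013] [253  81  24  25 462]
[277.59593393 195.73189327] [267 175  22  43 787]
174  [58 61 62]
178 [269 285] [16 15 15]
182 [268 286] [13 13 14]
186 [267 286] [17 16 15]
190 [267 287] [25 25 25]
194 [268 287] [26 24 24]
198 [268 287] [24 25 24]
202 [269 287] [24 24 23]
206 [270 287] [26 25 25]
210 [270 287] [25 23 23]
214 [270 288] [26 25 26]
218  [ 66  92 119]
[ 0.49618339 -0.34328816  0.118     ] [ 0.44220536 -0.28563157  0.118     ] [-0.05397803  0.05765659  0.        ] 0.0789804447848634 -46.88731281248903
stand [ 0.43866789 -0.28011568  0.034     ]
```

```bash
python3 -m inch '[{"hand":0,"slide":[0.65,-0.35,-5],"yaw":0.126},{"hand":0,"slide":[0.65,-0.35,-9],"yaw":0.126},{"hand":0,"slide":[0.65,-0.35,-13.2],"yaw":0.126},{"hand":0,"slide":[0.65,-0.35,-13.2],"yaw":0.126},{"hand":0.6,"slide":[0.65,-0.35,-13.2],"yaw":0.126},{"hand":1,"slide":[0.65,-0.35,-13.2],"yaw":0.126},{"hand":1,"slide":[0.65,-0.35,-13.2],"yaw":0.126},{"hand":1,"slide":[0.65,-0.35,-13.2],"yaw":0.126},{"hand":1,"slide":[0.65,-0.35,-13.2],"yaw":0.126},{"hand":1,"slide":[0.65,-0.35,-13.2],"yaw":0.126}]'
python3 -c "
from h import *
cv2.imwrite('pics/c2.png',capture('wrist'))"
```

```text
time_s: 3.7
tcp_pos: [0.4424, -0.282, 0.1578]
ee_rot: [[0.685, -0.728, -0.0], [-0.728, -0.685, 0.0], [-0.0, 0.0, -1.0]]
wrist_force: [-0.1, 0.6, -0.2]
gripper_width: 0.403
```

```bash
python3 -m inch '[{"hand":1,"slide":[0,0,0],"yaw":0},{"hand":1,"slide":[0,0,0],"yaw":0},{"hand":1,"slide":[0,0,0],"yaw":0},{"hand":1,"slide":[0,0,0],"yaw":0},{"hand":1,"slide":[0,0,0],"yaw":0},{"hand":1,"slide":[0,0,0],"yaw":0}]'
python3 -c "
from h import *
cv2.imwrite('pics/c2.png',capture('wrist'))"
```

```text
time_s: 4.5
tcp_pos: [0.4424, -0.2819, 0.1576]
ee_rot: [[0.685, -0.728, -0.0], [-0.728, -0.685, 0.0], [-0.0, 0.0, -1.0]]
wrist_force: [-0.7, -0.2, -1.7]
gripper_width: 0.178
```

View pics/c2.png

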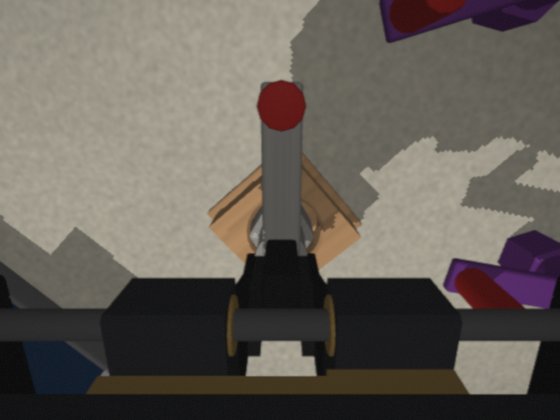

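The grip is good: the opening is 15.5 mm against the 16 mm hub, and the knob is centred at (281,105). Lifting, then moving so the wrist camera sees into the well.

```bash
python3 -m inch '[{"hand":1,"slide":[0,0,3],"yaw":0},{"hand":1,"slide":[0,0,7],"yaw":0},{"hand":1,"slide":[0,0,10],"yaw":0},{"hand":1,"slide":[0,6,10],"yaw":0},{"hand":1,"slide":[0,12,10],"yaw":0},{"hand":1,"slide":[0,18,10],"yaw":0},{"hand":1,"slide":[-0.5,23.5,10],"yaw":0},{"hand":1,"slide":[-0.5,23.5,10],"yaw":0},{"hand":1,"slide":[-0.5,23.5,10],"yaw":0}]'
python3 - <<'E'
from h import *
s=sense(); w=capture('wrist'); c=capture('scene'); cv2.imwrite('pics/c3.png',w);cv2.imwrite('pics/a3.png',c)
import pickle; pickle.dump(s,open('s3.pkl','wb'))
P=pose('wrist',s); u=proj(P,(.514,-.062,.074)); print(s['tcp_pos'],u)
x,y=[int(np.clip(v,90,m)) for v,m in zip(u,(470,330))]
big=cv2.resize(w[y-90:y+90,x-90:x+90],None,fx=3.3,fy=3.3,interpolation=2)
cv2.imwrite('pics/c3z.png',np.clip(big.astype(float)*1.6,0,255).astype(np.uint8)); print(x-90,y-90)
E
```

```text
time_s: 5.68
tcp_pos: [0.4372, -0.0467, 0.2576]
ee_rot: [[0.686, -0.728, -0.001], [-0.728, -0.686, 0.0], [-0.001, 0.0, -1.0]]
wrist_force: [0.2, -0.5, -3.7]
gripper_width: 0.182
[ 0.43720794 -0.04667473  0.25756543] [221.60651999 125.12503935]
131 35
```

View pics/c3z.png

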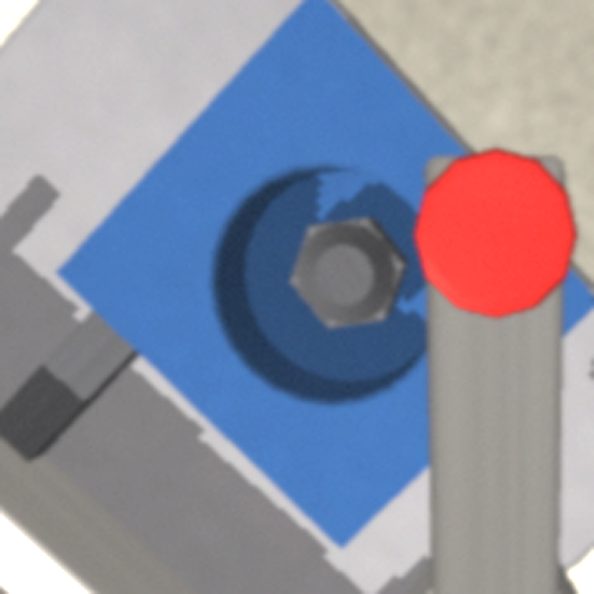

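The crop shows the blue gearbox with the hex in its well. The nose centre is at crop (346,273), the hex corners are clear, the well rim runs from 212 on the left, and the knob top is at (495,233). Turning these into world positions.

```bash
python3 - <<'E'
from h import *
import pickle; s=pickle.load(open('s3.pkl','rb')); P=pose('wrist',s); t=s['tcp_pos']
f=lambda u,v,z: ray(P,(131+(u+.5)/3.3-.5,35+(v+.5)/3.3-.5),z)
C=np.array([f(*c,.058) for c in [(310,225),(367,218),(404,267),(385,318),(331,328),(291,280)]])
print('hex ctr',C.mean(0),'R',np.linalg.norm(C-C.mean(0),axis=1)*1e3)
a=np.degrees(np.arctan2(*(C-C.mean(0)).T[1::-1])); print('corner ang mod60',a%60)
print('nose',f(346,273,.064))
G=[f(*c,.074) for c in [(318,0),(58,272),(342,548)]]; print(np.array(G)); print('gb ctr',(G[0]+G[2])/2, [np.linalg.norm(G[1]-G[i]) for i in (0,2)], [np.degrees(np.arctan2(*(G[i]-G[1])[1::-1])) for i in (0,2)])
rim=np.array([f(*c,.074)[:2] for c in [(212,278),(235,215),(275,178),(320,165),(230,345),(275,388),(330,404),(385,390)]])
A=np.c_[2*rim,np.ones(len(rim))]; q=np.linalg.lstsq(A,(rim**2).sum(1),rcond=None)[0]; print('rim',q[:2],np.sqrt(q[2]+q[:2]@q[:2]))
k=f(495,233,t[2]-.0396); R=s['ee_rot']; d=R.T@(k-t); print('knob in tool',d*1e3, 'knob world',k)
E
```

```text
hex ctr [ 0.51056808 -0.07177586  0.058     ] R [13.98324849 13.56182753 13.52475899 13.5808435  13.72934407 13.85033589]
corner ang mod60 [51.18819676 51.8169269  49.30576144 52.37676048 53.57624028 49.94924427]
nose [ 0.51062541 -0.07219873  0.064     ]
[[ 0.55129924 -0.11165136  0.074     ]
 [ 0.55773013 -0.02885081  0.074     ]
 [ 0.46817859 -0.02386325  0.074     ]]
gb ctr [ 0.50973891 -0.06775731  0.074     ] [np.float64(0.08304990913048796), np.float64(0.08969032816677071)] [np.float64(-94.44109265776433), np.float64(176.8122082565428)]
rim [ 0.5107693 -0.0680346] 0.026214963677598267
knob in tool [81.39405555 -0.91899002 39.55543971] knob world [ 0.49367762 -0.10527067  0.21796543]
```

The checks agree: corner radius 13.7 mm against 13.86, rim radius 26.2 mm against 26, gearbox 90 x 83 mm against 90 x 85. The hex centre is (0.5106,-0.072), about 4 mm off the well centre, with flats at -38.6°. I turn the crank by +7.8° and hover just above the nose.

```bash
python3 -m inch '[{"hand":1,"slide":[4,-1.3,0],"yaw":0.07},{"hand":1,"slide":[7.2,-2.4,0],"yaw":0.135},{"hand":1,"slide":[7.2,-2.4,0],"yaw":0.135},{"hand":1,"slide":[7.2,-2.4,-2],"yaw":0.135},{"hand":1,"slide":[7.2,-2.4,-3.5],"yaw":0.135},{"hand":1,"slide":[7.2,-2.4,-3.9],"yaw":0.135},{"hand":1,"slide":[7.2,-2.4,-3.9],"yaw":0.135},{"hand":1,"slide":[7.2,-2.4,-3.9],"yaw":0.135}]'
python3 -m inch '[{"hand":1,"slide":[0,0,-0.1],"yaw":0},{"hand":1,"slide":[0,0,-0.2],"yaw":0},{"hand":1,"slide":[0,0,-0.3],"yaw":0},{"hand":1,"slide":[0,0,-0.4],"yaw":0},{"hand":1,"slide":[0,0,-0.5],"yaw":0},{"hand":1,"slide":[0,0,-0.6],"yaw":0},{"hand":1,"slide":[0,0,-0.6],"yaw":0}]'
```

```text
time_s: 6.78
tcp_pos: [0.5099, -0.0709, 0.2195]
ee_rot: [[0.777, -0.629, 0.002], [-0.629, -0.777, 0.0], [0.001, -0.001, -1.0]]
wrist_force: [0.2, -0.3, -2.5]
gripper_width: 0.184
time_s: 7.65
tcp_pos: [0.5094, -0.0709, 0.2127]
ee_rot: [[0.777, -0.629, -0.0], [-0.629, -0.777, -0.0], [-0.0, 0.0, -1.0]]
wrist_force: [1.1, -0.3, -3.3]
gripper_width: 0.181
```

```bash
python3 -m inch '[{"hand":1,"slide":[0,0,-0.1],"yaw":0},{"hand":1,"slide":[0,0,-0.2],"yaw":0},{"hand":1,"slide":[0,0,-0.3],"yaw":0},{"hand":1,"slide":[0,0,-0.3],"yaw":0}]'
python3 -m inch '[{"hand":1,"slide":[0,0,-0.1],"yaw":0},{"hand":1,"slide":[0,0,-0.2],"yaw":0},{"hand":1,"slide":[0,0,-0.2],"yaw":0}]'
```

```text
time_s: 8.15
tcp_pos: [0.5094, -0.0709, 0.2097]
ee_rot: [[0.777, -0.629, -0.0], [-0.629, -0.777, -0.0], [-0.0, 0.0, -1.0]]
wrist_force: [-0.7, -0.9, -2.9]
gripper_width: 0.183
time_s: 8.52
tcp_pos: [0.5095, -0.0709, 0.2078]
ee_rot: [[0.777, -0.629, 0.0], [-0.629, -0.777, -0.0], [0.0, 0.0, -1.0]]
wrist_force: [0.0, -1.4, -2.9]
gripper_width: 0.184
```

```bash
python3 -m inch '[{"hand":1,"slide":[0,0,-0.1],"yaw":0},{"hand":1,"slide":[0,0,-0.2],"yaw":0},{"hand":1,"slide":[0,0,-0.2],"yaw":0}]'
python3 -m inch '[{"hand":1,"slide":[0,0,-0.1],"yaw":0},{"hand":1,"slide":[0,0,-0.1],"yaw":0}]'
```

```text
time_s: 8.9
tcp_pos: [0.5095, -0.0711, 0.2057]
ee_rot: [[0.777, -0.629, 0.0], [-0.629, -0.777, -0.0], [0.0, 0.0, -1.0]]
wrist_force: [0.1, -1.8, -2.8]
gripper_width: 0.182
time_s: 9.15
tcp_pos: [0.5095, -0.071, 0.2047]
ee_rot: [[0.777, -0.629, -0.0], [-0.629, -0.777, -0.0], [0.0, 0.0, -1.0]]
wrist_force: [1.1, -2.1, -3.1]
gripper_width: 0.179
```

Already about 3 mm past the misaligned stop with no vertical reaction, so it looks aligned. The side force says to ease about 0.5 mm towards -y.

```bash
python3 -m inch '[{"hand":1,"slide":[0,-0.05,0],"yaw":0},{"hand":1,"slide":[0,-0.05,-0.1],"yaw":0},{"hand":1,"slide":[0,-0.05,-0.2],"yaw":0},{"hand":1,"slide":[0,-0.05,-0.2],"yaw":0}]'
python3 -m inch '[{"hand":1,"slide":[0,0,-0.1],"yaw":0},{"hand":1,"slide":[0,0,-0.2],"yaw":0},{"hand":1,"slide":[0,0,-0.2],"yaw":0}]'
python3 -m inch '[{"hand":1,"slide":[0,0,-0.1],"yaw":0},{"hand":1,"slide":[0,0,-0.2],"yaw":0},{"hand":1,"slide":[0,0,-0.2],"yaw":0}]'
```

```text
time_s: 9.65
tcp_pos: [0.5095, -0.0713, 0.2027]
ee_rot: [[0.777, -0.629, -0.0], [-0.629, -0.777, 0.0], [-0.0, -0.0, -1.0]]
wrist_force: [0.2, -0.3, -3.7]
gripper_width: 0.183
time_s: 10.02
tcp_pos: [0.5095, -0.0714, 0.2007]
ee_rot: [[0.777, -0.629, -0.0], [-0.629, -0.777, 0.0], [-0.0, 0.0, -1.0]]
wrist_force: [0.3, -0.4, -3.5]
gripper_width: 0.179
time_s: 10.4
tcp_pos: [0.5095, -0.0714, 0.1987]
ee_rot: [[0.777, -0.629, -0.0], [-0.629, -0.777, -0.0], [-0.0, 0.0, -1.0]]
wrist_force: [0.2, -0.3, -3.8]
gripper_width: 0.182
```

Free sliding, no side load. Continuing down to about 2 mm above home, then in 1 mm steps.

```bash
python3 -m inch '[{"hand":1,"slide":[0,0,-0.1],"yaw":0},{"hand":1,"slide":[0,0,-0.2],"yaw":0},{"hand":1,"slide":[0,0,-0.3],"yaw":0},{"hand":1,"slide":[0,0,-0.3],"yaw":0}]'
python3 -m inch '[{"hand":1,"slide":[0,0,-0.1],"yaw":0},{"hand":1,"slide":[0,0,-0.2],"yaw":0},{"hand":1,"slide":[0,0,-0.3],"yaw":0},{"hand":1,"slide":[0,0,-0.3],"yaw":0}]'
python3 -m inch '[{"hand":1,"slide":[0,0,-0.1],"yaw":0},{"hand":1,"slide":[0,0,-0.2],"yaw":0},{"hand":1,"slide":[0,0,-0.2],"yaw":0}]'
python3 -m inch '[{"hand":1,"slide":[0,0,-0.1],"yaw":0},{"hand":1,"slide":[0,0,-0.1],"yaw":0}]'
```

```text
time_s: 10.9
tcp_pos: [0.5095, -0.0714, 0.1957]
ee_rot: [[0.777, -0.629, -0.0], [-0.629, -0.777, 0.0], [-0.0, 0.0, -1.0]]
wrist_force: [0.8, -0.3, -3.1]
gripper_width: 0.182
time_s: 11.4
tcp_pos: [0.5095, -0.0714, 0.1927]
ee_rot: [[0.777, -0.629, -0.0], [-0.629, -0.777, -0.0], [-0.0, 0.0, -1.0]]
wrist_force: [0.5, -0.7, -3.0]
gripper_width: 0.181
time_s: 11.78
tcp_pos: [0.5095, -0.0714, 0.1907]
ee_rot: [[0.777, -0.629, -0.0], [-0.629, -0.777, -0.0], [-0.0, 0.0, -1.0]]
wrist_force: [0.9, -0.8, -3.6]
gripper_width: 0.185
time_s: 12.02
tcp_pos: [0.5095, -0.0714, 0.1899]
ee_rot: [[0.777, -0.629, 0.0], [-0.629, -0.777, -0.0], [0.0, -0.0, -1.0]]
wrist_force: [-0.2, -0.4, -2.9]
gripper_width: 0.178
```

```bash
python3 -m inch '[{"hand":1,"slide":[0,0,-0.1],"yaw":0},{"hand":1,"slide":[0,0,-0.1],"yaw":0},{"hand":1,"slide":[0,0,-0.1],"yaw":0}]'; python3 -c "
from station import sense
print(sense()['moment'])"
```

```text
time_s: 12.4
tcp_pos: [0.5096, -0.0714, 0.1898]
ee_rot: [[0.777, -0.629, 0.001], [-0.629, -0.777, -0.0], [0.001, -0.0, -1.0]]
wrist_force: [-2.3, 0.9, 5.5]
gripper_width: 0.182
[ 0.28477396  0.79757656 -0.02988528]
```

It bottoms at TCP z 0.1898, with home expected at 0.1896, and the wrist shows +8 N, so the crank is home. I relieve the press by 0.6 mm, hold, then start winding about the well centre by the hub.

```bash
python3 -m inch '[{"hand":1,"slide":[0,0,0.06],"yaw":0},{"hand":1,"slide":[0,0,0.06],"yaw":0},{"hand":1,"slide":[0,0,0.06],"yaw":0}]'; python3 -m inch '[{"hand":1,"slide":[-0.02,0.01,0],"yaw":-0.08},{"hand":1,"slide":[-0.04,0.02,0],"yaw":-0.16},{"hand":1,"slide":[-0.06,0.035,0],"yaw":-0.25},{"hand":1,"slide":[-0.06,0.035,0],"yaw":-0.25}]'; python3 -c "
from h import *
print(sense()['moment']); cv2.imwrite('pics/c4.png',capture('wrist'))"
```

```text
time_s: 12.78
tcp_pos: [0.5096, -0.0714, 0.1898]
ee_rot: [[0.777, -0.629, 0.0], [-0.629, -0.777, -0.0], [0.0, -0.0, -1.0]]
wrist_force: [-2.4, 1.2, 4.8]
gripper_width: 0.183
time_s: 13.28
tcp_pos: [0.5094, -0.0714, 0.1897]
ee_rot: [[0.598, -0.801, 0.001], [-0.801, -0.598, -0.001], [0.001, -0.0, -1.0]]
wrist_force: [-0.0, -2.7, 2.9]
gripper_width: 0.181
[-0.85665905  0.07935337  0.06173292]
```

```bash
python3 -m inch '[{"hand":1,"slide":[-0.02,0.02,0],"yaw":-0.08},{"hand":1,"slide":[-0.04,0.035,0],"yaw":-0.16},{"hand":1,"slide":[-0.05,0.05,0],"yaw":-0.25},{"hand":1,"slide":[-0.05,0.05,0],"yaw":-0.25}]'; python3 -c "
from h import *
s=sense();print(s['moment'])
w=capture('wrist');c=capture('scene'); cv2.imwrite('pics/c5.png',w);cv2.imwrite('pics/a5.png',c)
cv2.imwrite('pics/m5.png',np.hstack([cv2.resize(w,(400,300)),cv2.resize(c[160:320,220:400],(338,300),interpolation=2)]))"
```

```text
time_s: 13.82
tcp_pos: [0.5088, -0.071, 0.1897]
ee_rot: [[0.382, -0.924, 0.001], [-0.924, -0.382, -0.001], [0.001, -0.0, -1.0]]
wrist_force: [0.7, -3.2, 3.4]
gripper_width: 0.183
[-1.34652598 -0.11745995  0.02835248]
```

View pics/m5.png

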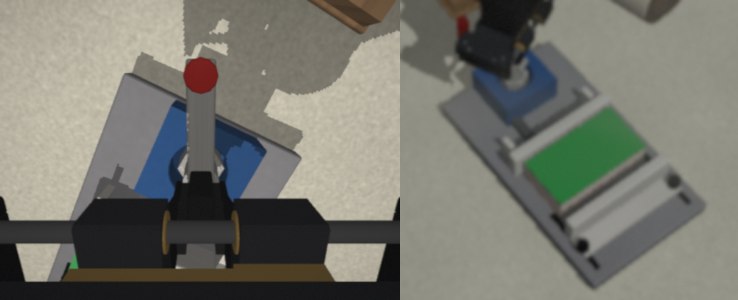

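The wrist view shows the knob still straight ahead of the grip, so the crank turns with the hand. The scene view shows the jaw near the pad. I measure whether the jaw moved.

```bash
cat >> h.py <<'E'
def jaw(img):
    # profile of the press along its y at x~-60..60 mm, rows z=.075 (jaw top), returns brightness/greenness
    P=pose('scene'); W=np.array([.5105,-.0685]); a=np.radians(-4)
    ex=np.array([np.cos(a),np.sin(a)]);ey=np.array([-ex[1],ex[0]])
    ys=np.arange(.04,.30,.0005); xs=np.linspace(.03,.07,9)
    m=np.array([[proj(P,[*(W+x*ex+y*ey),.075]) for y in ys] for x in xs]).astype(np.float32)
    return ys,cv2.remap(img,m[...,0],m[...,1],1).astype(float).mean(0)
E
python3 - <<'E'
from h import *
for n in ['a0','a3','a5']:
    ys,p=jaw(cv2.imread(f'pics/{n}.png')); g=p.mean(1); gr=p[:,1]-p[:,2]
    print(n); print(g[:160:5].round().astype(int)); print('green start',ys[np.argmax(gr>40)],'end',ys[len(ys)-1-np.argmax(gr[::-1]>40)], 'bright edges', ys[np.argmax(np.diff(g[:160]))])
E
```

```text
a0
[ 75  74  74  73  73  73  73  73  74  76  79  81  83  83  83  80  75  69
  65  64  70  90 113 129 135 138 138 136 130 121 114 103]
green start 0.12400000000000008 end 0.20150000000000015 bright edges 0.09300000000000005
a3
[ 77  76  75  74  75  75  75  75  76  78  81  84  86  86  86  84  78  72
  67  66  72  94 117 134 140 143 143 141 134 126 118 107]
green start 0.12400000000000008 end 0.20150000000000015 bright edges 0.09300000000000005
a5
[ 76  75  74  73  74  74  74  75  76  78  81  84  85  85  86  86  86  85
  80  74  68  65  71  88 115 132 141 144 145 143 137 125]
green start 0.12450000000000008 end 0.20150000000000015 bright edges 0.09800000000000006
```

```bash
python3 -m inch '[{"hand":1,"slide":[-0.01,0,0],"yaw":-0.08},{"hand":1,"slide":[-0.03,0.02,0],"yaw":-0.16},{"hand":1,"slide":[-0.04,0.03,0],"yaw":-0.25},{"hand":1,"slide":[-0.045,0.05,0],"yaw":-0.33},{"hand":1,"slide":[-0.05,0.07,0],"yaw":-0.41},{"hand":1,"slide":[-0.06,0.09,0],"yaw":-0.5},{"hand":1,"slide":[-0.06,0.09,0],"yaw":-0.5}]'; cat > st.py <<'E'
from h import *
import sys
s=sense();print('M',s['moment'],s['joints'].round())
n=sys.argv[1]
w=capture('wrist');c=capture('scene'); cv2.imwrite(f'pics/w{n}.png',w);cv2.imwrite(f'pics/s{n}.png',c)
ys,p=jaw(c); g=p.mean(1); gr=p[:,1]-p[:,2]
r=cv2.imread('pics/a0.png'); q=jaw(r)[1].mean(1)
# jaw shift: match reference jaw edge profile y .07...115
b=[np.corrcoef(q[70:130],g[70+k:130+k])[0,1] for k in range(0,80)]
print('jaw mm',np.argmax(b)*.5,max(b),'green',ys[np.argmax(gr>40)],ys[len(ys)-1-np.argmax(gr[::-1]>40)])
hsv=cv2.cvtColor(w,cv2.COLOR_BGR2HSV); m=((hsv[...,0]<8)|(hsv[...,0]>172))&(hsv[...,1]>150)
k,l,st,ce=cv2.connectedComponentsWithStats(m.astype(np.uint8)); i=1+st[1:,4].argmax(); print('knob px',ce[i])
E
python3 st.py 6
```

```text
time_s: 14.8
tcp_pos: [0.5081, -0.0698, 0.1897]
ee_rot: [[-0.108, -0.994, 0.001], [-0.994, 0.108, -0.0], [0.0, -0.001, -1.0]]
wrist_force: [-0.3, -3.3, 5.2]
gripper_width: 0.182
M [-1.35881735 -0.02631474  0.05750745] [ 10.  17. -23.   0. -49. -17.]
jaw mm 13.5 0.9995462435131437 green 0.1290000000000001 0.20500000000000015
knob px [280.43439912 105.18467475]
```

```bash
python3 -m inch '[{"hand":1,"slide":[0,0,0],"yaw":-0.08},{"hand":1,"slide":[0,0.02,0],"yaw":-0.16},{"hand":1,"slide":[0,0.04,0],"yaw":-0.25},{"hand":1,"slide":[0,0.04,0],"yaw":-0.25}]'; python3 st.py 7;python3 -m inch '[{"hand":1,"slide":[0,0.02,0],"yaw":-0.06},{"hand":1,"slide":[0.01,0.03,0],"yaw":-0.12},{"hand":1,"slide":[0.01,0.03,0],"yaw":-0.12}]'; python3 st.py 8
```

```text
time_s: 15.4
tcp_pos: [0.5079, -0.0693, 0.1897]
ee_rot: [[-0.351, -0.936, 0.0], [-0.936, 0.351, -0.0], [0.0, -0.0, -1.0]]
wrist_force: [-0.6, -3.8, 5.3]
gripper_width: 0.182
M [-1.18523624  0.04446634  0.12827578] [ 10.  17. -23.   0. -49. -31.]
jaw mm 17.5 0.9992881535537815 green 0.1325000000000001 0.20900000000000016
knob px [280.22049861 105.11578947]
time_s: 15.88
tcp_pos: [0.508, -0.069, 0.1897]
ee_rot: [[-0.46, -0.888, 0.0], [-0.888, 0.46, -0.0], [0.0, -0.0, -1.0]]
wrist_force: [-0.4, -4.5, 5.3]
gripper_width: 0.181
M [-1.23753782  0.16221415  0.17285853] [ 10.  17. -23.   0. -49. -38.]
jaw mm 19.0 0.9998681706109187 green 0.1345000000000001 0.21100000000000016
knob px [279.88907469 105.08862876]
```

```bash
for i in 1; do python3 -m inch '[{"hand":1,"slide":[0,0,0],"yaw":-0.06},{"hand":1,"slide":[0,0.01,0],"yaw":-0.12},{"hand":1,"slide":[0,0.01,0],"yaw":-0.12}]'; done; python3 st.py 9; python3 -m inch '[{"hand":1,"slide":[0.01,0.01,0],"yaw":-0.06},{"hand":1,"slide":[0.02,0.03,0],"yaw":-0.12},{"hand":1,"slide":[0.02,0.03,0],"yaw":-0.12}]'; python3 st.py 10; python3 -c "
from h import *
ys,p=jaw(cv2.imread('pics/s10.png')); print(np.c_[ys[300:480:6]*1e3,p[300:480:6]].round().astype(int).tolist())"
```

```text
time_s: 16.35
tcp_pos: [0.5079, -0.0688, 0.1897]
ee_rot: [[-0.563, -0.826, 0.0], [-0.826, 0.563, -0.0], [0.0, -0.0, -1.0]]
wrist_force: [-0.6, -3.5, 6.3]
gripper_width: 0.181
M [-1.03759969  0.14788236  0.15347586] [ 10.  17. -23.   0. -49. -45.]
jaw mm 21.0 0.9996052276470491 green 0.1365000000000001 0.21350000000000016
knob px [279.89503071 105.10776103]
time_s: 16.82
tcp_pos: [0.508, -0.0685, 0.1897]
ee_rot: [[-0.658, -0.753, -0.0], [-0.753, 0.658, -0.0], [0.0, 0.0, -1.0]]
wrist_force: [-0.3, -3.1, 5.8]
gripper_width: 0.178
M [-1.00214905  0.19216995  0.15439958] [ 10.  17. -23.   0. -50. -52.]
jaw mm 23.0 0.9996799688190695 green 0.1380000000000001 0.21550000000000016
knob px [279.9064588  105.07628062]
[[190, 59, 113, 44], [193, 59, 113, 44], [196, 59, 113, 44], [199, 59, 113, 43], [202, 59, 114, 44], [205, 58, 113, 43], [208, 59, 113, 43], [211, 59, 113, 45], [214, 65, 111, 56], [217, 74, 102, 74], [220, 84, 96, 90], [223, 106, 111, 111], [226, 130, 134, 135], [229, 140, 144, 145], [232, 142, 147, 147], [235, 143, 147, 148], [238, 139, 144, 144], [241, 128, 132, 133], [244, 121, 125, 125], [247, 120, 124, 125], [250, 125, 129, 130], [253, 136, 140, 141], [256, 142, 146, 147], [259, 144, 148, 149], [262, 144, 149, 149], [265, 144, 149, 149], [268, 144, 149, 150], [271, 145, 149, 150], [274, 143, 148, 149], [277, 140, 144, 145]]
```

Pad and jaw move together, and the dark gap to the fence is almost gone. Half-millimetre steps from here, watching the moment.

```bash
M='python3 -c "from station import sense;s=sense();print(s[\"moment\"])"'
python3 -m inch '[{"hand":1,"slide":[0,0,0],"yaw":-0.03},{"hand":1,"slide":[0,0.01,0],"yaw":-0.06},{"hand":1,"slide":[0,0.01,0],"yaw":-0.06}]' | grep -v rot; eval $M
python3 -m inch '[{"hand":1,"slide":[0.01,0,0],"yaw":-0.03},{"hand":1,"slide":[0.01,0.01,0],"yaw":-0.06},{"hand":1,"slide":[0.01,0.01,0],"yaw":-0.06}]'; python3 st.py 11
```

```text
time_s: 17.3
tcp_pos: [0.5081, -0.0684, 0.1897]
wrist_force: [-0.1, -2.8, 6.1]
gripper_width: 0.181
[-0.94655583  0.2167933   0.30724446]
time_s: 17.68
tcp_pos: [0.5081, -0.0682, 0.1897]
ee_rot: [[-0.743, -0.669, -0.0], [-0.669, 0.743, -0.0], [0.0, 0.0, -1.0]]
wrist_force: [-1.3, -3.0, 7.0]
gripper_width: 0.182
M [-0.9252665   0.25924495  0.28225373] [ 11.  17. -23.  -0. -50. -59.]
jaw mm 25.0 0.9993233263663823 green 0.1400000000000001 0.21750000000000017
knob px [279.29849917 105.02946081]
```

```bash
M='python3 -c "from station import sense;s=sense();print(s[\"moment\"])"'
python3 -m inch '[{"hand":1,"slide":[0,0,0],"yaw":-0.03},{"hand":1,"slide":[0,0.01,0],"yaw":-0.06},{"hand":1,"slide":[0,0.01,0],"yaw":-0.06}]' | grep -v rot; python3 st.py 12
python3 -m inch '[{"hand":1,"slide":[0.01,0,0],"yaw":-0.03},{"hand":1,"slide":[0.01,0.01,0],"yaw":-0.05},{"hand":1,"slide":[0.01,0.01,0],"yaw":-0.05}]'|grep -v rot; python3 st.py 13
```

```text
time_s: 18.15
tcp_pos: [0.5082, -0.0681, 0.1897]
wrist_force: [-1.1, -3.0, 5.8]
gripper_width: 0.182
M [-0.89170555  0.19435757  0.28225216] [ 11.  17. -23.  -0. -50. -62.]
jaw mm 25.5 0.9996758541152335 green 0.1410000000000001 0.21850000000000017
knob px [279.27363737 105.03170189]
time_s: 18.62
tcp_pos: [0.5082, -0.068, 0.1897]
wrist_force: [-1.0, -2.9, 5.9]
gripper_width: 0.181
M [-0.82783253  0.2672165   0.27889076] [ 11.  17. -23.  -0. -50. -65.]
jaw mm 26.5 0.9997689211168724 green 0.1420000000000001 0.21900000000000017
knob px [279.12520868 105.04785754]
```

```bash

python3 -m inch '[{"hand":1,"slide":[0,0,0],"yaw":-0.03},{"hand":1,"slide":[0,0.01,0],"yaw":-0.06},{"hand":1,"slide":[0,0.01,0],"yaw":-0.06}]' | grep -v rot; python3 st.py 14
python3 -m inch '[{"hand":1,"slide":[0.01,0,0],"yaw":-0.03},{"hand":1,"slide":[0.01,0.01,0],"yaw":-0.05},{"hand":1,"slide":[0.01,0.01,0],"yaw":-0.05}]'|grep -v rot; python3 st.py 15
```

```text
time_s: 19.1
tcp_pos: [0.5083, -0.0679, 0.1897]
wrist_force: [-0.5, -0.8, 6.3]
gripper_width: 0.18
M [-0.83193659  0.1848676   0.2284226 ] [ 11.  17. -23.  -0. -50. -68.]
jaw mm 27.5 0.9996105731785198 green 0.1425000000000001 0.21950000000000017
knob px [279.1599777  105.00780379]
time_s: 19.58
tcp_pos: [0.5083, -0.0678, 0.1897]
wrist_force: [0.5, -1.7, 6.8]
gripper_width: 0.181
M [-0.79408577  0.25260259  0.2756641 ] [ 11.  17. -23.  -0. -50. -71.]
jaw mm 28.0 0.999542823407319 green 0.1435000000000001 0.22000000000000017
knob px [279.00500278 104.99277376]
```

```bash

python3 -m inch '[{"hand":1,"slide":[0,0,0],"yaw":-0.03},{"hand":1,"slide":[0.01,0.01,0],"yaw":-0.06},{"hand":1,"slide":[0.01,0.01,0],"yaw":-0.06}]' | grep -v rot; python3 st.py 16
python3 -m inch '[{"hand":1,"slide":[0.01,0,0],"yaw":-0.03},{"hand":1,"slide":[0.01,0.01,0],"yaw":-0.05},{"hand":1,"slide":[0.01,0.01,0],"yaw":-0.05}]'|grep -v rot; python3 st.py 17
python3 -c "
from h import *
a=cv2.imread('pics/s17.png')[170:310,240:390]; cv2.imwrite('pics/z17.png',cv2.resize(a,None,fx=4,fy=4,interpolation=2))"
```

```text
time_s: 20.05
tcp_pos: [0.5084, -0.0677, 0.1897]
wrist_force: [-0.7, -2.7, 7.3]
gripper_width: 0.18
M [-0.74893031  0.31114031  0.33099185] [ 11.  17. -23.  -0. -50. -75.]
jaw mm 29.0 0.999686500834673 green 0.1445000000000001 0.22000000000000017
knob px [279.16452872 105.01561629]
time_s: 20.52
tcp_pos: [0.5085, -0.0676, 0.1897]
wrist_force: [0.5, -2.2, 6.5]
gripper_width: 0.183
M [-0.71629212  0.2955055   0.30560991] [ 11.  17. -23.  -0. -50. -77.]
jaw mm 30.0 0.9998179832185411 green 0.1450000000000001 0.22050000000000017
knob px [279.00445186 104.9966611 ]
```

View pics/z17.png

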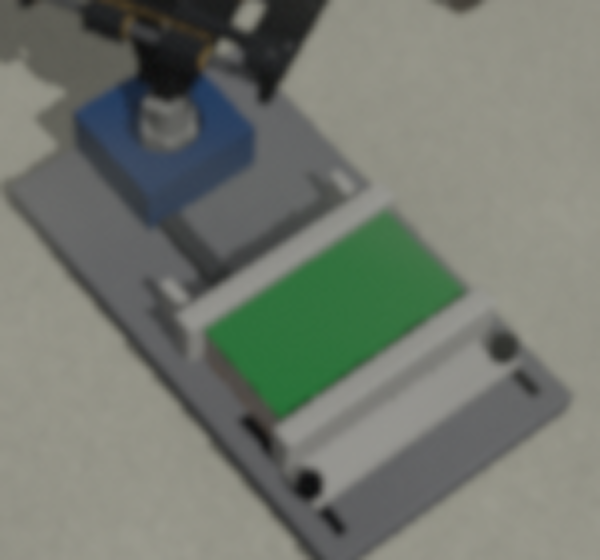

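The crop shows jaw, pad and fence all but touching, with no visible gap along crop (285,415)-(470,290). Now still finer steps.

```bash

python3 -m inch '[{"hand":1,"slide":[0,0,0],"yaw":-0.03},{"hand":1,"slide":[0,0,0],"yaw":-0.03}]' | grep -v rot; python3 st.py 18
python3 -m inch '[{"hand":1,"slide":[0.01,0.01,0],"yaw":-0.03},{"hand":1,"slide":[0.01,0.01,0],"yaw":-0.03}]'|grep -v rot; python3 st.py 19
```

```text
time_s: 20.88
tcp_pos: [0.5085, -0.0675, 0.1897]
wrist_force: [-1.0, -2.0, 6.6]
gripper_width: 0.179
M [-0.68132817  0.29177296  0.26731625] [ 11.  17. -23.  -0. -50. -79.]
jaw mm 30.5 0.9998204707267923 green 0.1455000000000001 0.22050000000000017
knob px [279.1139522  105.00389105]
time_s: 21.22
tcp_pos: [0.5086, -0.0674, 0.1897]
wrist_force: [0.0, -2.5, 6.2]
gripper_width: 0.177
M [-0.6823332   0.33886699  0.25326619] [ 11.  17. -23.  -0. -50. -81.]
jaw mm 31.0 0.9998341207168301 green 0.1465000000000001 0.22050000000000017
knob px [279.09688196 105.00890869]
```

```bash

python3 -m inch '[{"hand":1,"slide":[0,0,0],"yaw":-0.03},{"hand":1,"slide":[0,0,0],"yaw":-0.03}]' | grep -v rot; python3 st.py 20
python3 -m inch '[{"hand":1,"slide":[0.01,0.01,0],"yaw":-0.03},{"hand":1,"slide":[0.01,0.01,0],"yaw":-0.03}]'|grep -v rot; python3 st.py 21
```

```text
time_s: 21.58
tcp_pos: [0.5086, -0.0674, 0.1897]
wrist_force: [-1.2, -0.7, 5.8]
gripper_width: 0.182
M [-0.65796697  0.35346629  0.26333869] [ 11.  17. -23.  -0. -50. -83.]
jaw mm 31.5 0.9993431860351479 green 0.1465000000000001 0.22050000000000017
knob px [279.10535117 104.97714604]
time_s: 21.92
tcp_pos: [0.5087, -0.0673, 0.1897]
wrist_force: [-1.6, -1.8, 6.2]
gripper_width: 0.179
M [-0.73536647  0.2830989   0.26276558] [ 11.  17. -23.  -0. -50. -84.]
jaw mm 32.0 0.999271047807845 green 0.1470000000000001 0.22050000000000017
knob px [279.15807175 105.03419283]
```

```bash

python3 -m inch '[{"hand":1,"slide":[0,0,0],"yaw":-0.03},{"hand":1,"slide":[0,0,0],"yaw":-0.03}]' | grep -v rot; python3 st.py 22
python3 -m inch '[{"hand":1,"slide":[0.01,0.01,0],"yaw":-0.03},{"hand":1,"slide":[0.01,0.01,0],"yaw":-0.03}]'|grep -v rot; python3 st.py 23
```

```text
time_s: 22.28
tcp_pos: [0.5087, -0.0673, 0.1897]
wrist_force: [0.1, -2.4, 7.4]
gripper_width: 0.182
M [-0.59391448  0.27822595  0.25321221] [ 11.  17. -23.  -0. -50. -86.]
jaw mm 32.5 0.9996332144382105 green 0.1475000000000001 0.22050000000000017
knob px [279.14677871 105.02689076]
time_s: 22.62
tcp_pos: [0.5088, -0.0672, 0.1897]
wrist_force: [-1.6, -2.5, 5.6]
gripper_width: 0.183
M [-0.73232883  0.27293872  0.34677694] [ 11.  17. -23.  -0. -50. -88.]
jaw mm 33.0 0.9993424629024027 green 0.1480000000000001 0.22050000000000017
knob px [279.13255034 105.04865772]
```

```bash

python3 -m inch '[{"hand":1,"slide":[0,0,0],"yaw":-0.02},{"hand":1,"slide":[0,0,0],"yaw":-0.02}]' | grep -v rot; python3 st.py 24
python3 -m inch '[{"hand":1,"slide":[0.01,0,0],"yaw":-0.02},{"hand":1,"slide":[0.01,0,0],"yaw":-0.02}]'|grep -v rot; python3 st.py 25
```

```text
time_s: 22.98
tcp_pos: [0.5088, -0.0672, 0.1897]
wrist_force: [-0.9, -1.9, 7.0]
gripper_width: 0.181
M [-0.73484989  0.25261906  0.31179269] [ 11.  17. -23.  -0. -50. -89.]
jaw mm 33.0 0.9995796154255813 green 0.1485000000000001 0.22050000000000017
knob px [278.95854342 105.01680672]
time_s: 23.32
tcp_pos: [0.5089, -0.0672, 0.1897]
wrist_force: [-0.8, -2.2, 5.9]
gripper_width: 0.182
M [-0.65040827  0.33108622  0.55737243] [ 11.  17. -23.  -0. -50. -90.]
jaw mm 33.0 0.9993367010282417 green 0.1485000000000001 0.22050000000000017
knob px [277.16107383 105.08501119]
```

The moment jumped from 0.31 to 0.56 N m and the jaw stopped, so the pad is clamped at about 17 N. One last touch.

```bash

python3 -m inch '[{"hand":1,"slide":[0,0,0],"yaw":-0.01},{"hand":1,"slide":[0,0,0],"yaw":-0.01},{"hand":1,"slide":[0,0,0],"yaw":-0.01}]' | grep -v rot; python3 st.py 26
```

```text
time_s: 23.8
tcp_pos: [0.5089, -0.0672, 0.1897]
wrist_force: [-0.6, -1.6, 6.2]
gripper_width: 0.181
M [-0.67312634  0.25315401  0.59757777] [ 11.  17. -23.  -0. -50. -91.]
jaw mm 33.5 0.9995179849929877 green 0.1485000000000001 0.22050000000000017
knob px [276.16096467 105.08749299]
```

```bash

python3 -m inch '[{"hand":1,"slide":[0,0,0],"yaw":-0.02},{"hand":1,"slide":[0,0,0],"yaw":-0.02},{"hand":1,"slide":[0,0,0],"yaw":-0.02}]' | grep -v rot; python3 st.py 27
```

```text
time_s: 24.28
tcp_pos: [0.509, -0.0672, 0.1897]
wrist_force: [-1.4, -2.3, 5.6]
gripper_width: 0.183
M [-0.68973394  0.24250183  0.71916274] [ 11.  17. -23.   0. -50. -92.]
jaw mm 33.5 0.9994816778477231 green 0.1485000000000001 0.22050000000000017
knob px [274.15277001 105.15165081]
```

About 0.72 N m, roughly 27 N of clamping, which is snug. Open, then rise straight up.

```bash

python3 -m inch '[{"hand":0.7,"slide":[0,0,0],"yaw":0},{"hand":0.5,"slide":[0,0,0],"yaw":0},{"hand":0.3,"slide":[0,0,0],"yaw":0},{"hand":0.3,"slide":[0,0,0],"yaw":0},{"hand":0.3,"slide":[0,0,0],"yaw":0},{"hand":0.3,"slide":[0,0,0],"yaw":0},{"hand":0.3,"slide":[0,0,0],"yaw":0},{"hand":0.3,"slide":[0,0,0],"yaw":0}]' | grep -v rot; python3 st.py 28
python3 -m inch '[{"hand":0.3,"slide":[0,0,1],"yaw":0},{"hand":0.3,"slide":[0,0,3],"yaw":0},{"hand":0.3,"slide":[0,0,6],"yaw":0},{"hand":0.3,"slide":[0,0,10],"yaw":0},{"hand":0.3,"slide":[0,0,12],"yaw":0},{"hand":0.3,"slide":[0,0,12],"yaw":0}]'; python3 st.py 29
python3 -c "
from h import *
w=cv2.imread('pics/w29.png');c=cv2.imread('pics/s29.png')
cv2.imwrite('pics/m29.png',np.hstack([cv2.resize(w,(400,300)),cv2.resize(c[140:320,210:400],(317,300),interpolation=2)]))"
```

```text
time_s: 25.38
tcp_pos: [0.509, -0.0675, 0.1895]
wrist_force: [-0.5, 0.2, -1.0]
gripper_width: 0.698
M [ 0.1010815  -0.18401458 -0.01513422] [ 11.  17. -23.  -0. -49. -92.]
jaw mm 33.5 0.9995330304156931 green 0.1485000000000001 0.22050000000000017
knob px [269.66480759 105.45119911]
time_s: 26.22
tcp_pos: [0.5096, -0.0674, 0.3117]
ee_rot: [[-0.989, -0.15, 0.005], [-0.15, 0.989, 0.001], [-0.005, -0.0, -1.0]]
wrist_force: [-0.6, 0.2, -0.4]
gripper_width: 0.703
M [ 0.04279323 -0.17965319  0.01514832] [ 11.  10. -13.   0. -66. -92.]
jaw mm 33.5 0.9995427220311212 green 0.1485000000000001 0.22050000000000017
knob px [275.03909465  99.08436214]
```

View pics/m29.png

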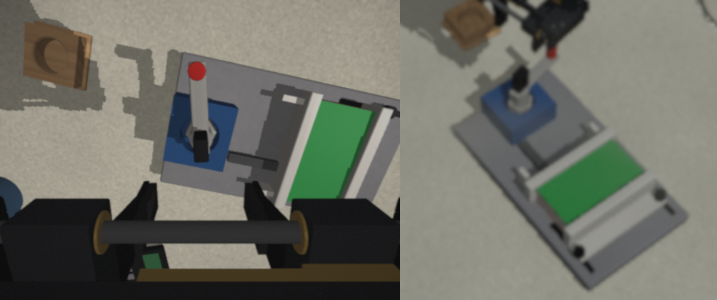

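The crank stands on the drive with the hand clear. The wrist half shows the knob at (197,71) and the hub at (200,145), and the pad sits between jaw and fence. The jaw did not move on release. Handing in.

```bash
python3 -c "
from station import finish_job
print(finish_job())"
```

```text
the job is handed in; nothing more can be done
None
```

I lifted the steel crank from its stand and seated it on the hidden hex. I then wound it clockwise by the hub until the pad was clamped, released it, and handed in at about 26 s; no verdict is reported.

- **Seating:** The socket slid down with no measurable ramming and bottomed within 0.2 mm of the expected home height. It was relieved from about 8 N of pressing.
- **Clamping:** The wrist moment rose from about 0.3 to 0.72 N m as the jaw stopped at about 33.5 mm by camera. That is roughly 27 N of clamping by the stiffness given; I could not measure the contact force itself.
- **After release:** The jaw reading stayed at 33.5 mm and the crank was still upright on the drive with the hand clear. The knob sprang back by a few pixels at most, within the socket's play.
- **Disagreements:** The free-running moment read only 0.03 to 0.3 N m, mostly below the stated 0.25 N m friction. The hub also twisted slightly in the pads at the end.
- **Not checked:** I did not re-measure the bottle, mug and calculator, but the wrist force showed no unexpected contact.

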